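# Open a tight jar one-handed in a jar holder

## Task

Open the jar of hazelnuts one-handed: stand the closed jar upright in the square pocket of the wooden jar holder, fully down so that it cannot turn, then twist its tight lid counter-clockwise (seen from above) about a quarter turn, until it lets go of the threads. Lift the lid straight off and finish while still holding it in the gripper, level, its lower edge about three centimetres above the open mouth of the jar, which stays fully down in its pocket; leave the measuring cup, timer, teaspoon and salt shaker where they are.

Things in the scene. Friction and masses are not known exactly. Their poses are not given: they have to be found in the camera images.
- jar: square glass jar of hazelnuts, 56 x 56 mm (vertical edges rounded 7 mm, foot tapered 2.5 mm over its lowest 3 mm), 0.2 to 0.35 kg, 81 mm high with its lid. Origin: centre of its underside; z up, x and y normal to its flat sides, which look alike. The flat sides reach from 3 to 46 mm above the origin and may be gripped; shoulder to 55 mm, then a bare neck 38 mm across (bead 42 mm) up to the lid
- jar_mouth (a point): centre of the jar's mouth (rim), on the jar's axis 79 mm above its origin. Outside the pocket the jar would turn with its tight lid
- lid: round metal twist-off lid, 52 mm across, 19 mm high, 30 g, hollow below. Origin: centre of its lower edge, 62 mm above the jar's origin while it is on; z up. It starts tight, its x axis within 2 degrees of the jar's x axis. Three lugs inside its lower edge are clamped under three thread flights on the neck. Counter-clockwise from above opens it; clockwise it meets a stop
- lid_top (a point): centre of the lid's top, 19 mm above the lid's origin. Opening: up to 0.5 N m starts it turning, easing off over the first 45 degrees while it rises less than 1 mm. It is caught until turned about 75 degrees from tight relative to the jar, and lifts off freely from 78 to 101; near 102 degrees the lugs meet a stop. It may be turned in several grasps and stays where it is left
- holder: wooden jar holder on a rubber foot, fixed to the worktop: block 96 (x) x 196 (y) x 30 mm high with rounded corners. Origin: centre of its underside; z up. It has one square and one round pocket, both 22 mm deep with flat floors 8 mm above the worktop.
- square_pocket (a point): centre of the floor of the square pocket, at x 0, y -50 mm, z 8 mm in the holder's frame; 58 x 58 mm wide, its sides along the holder's x and y, so the jar fits in four ways with 1 mm of play on each side and can then turn only about 3 degrees
- round_pocket (a point): centre of the floor of the wider round pocket, 76 mm across, at x 0, y +47 mm, z 8 mm in the holder's frame; the square jar would spin in it, so it is not the one to use
- measuring_cup: steel measuring cup with a flat handle, 70 x 139 x 37 mm; bystander, not part of the job. Origin: centre of its underside.
- timer: round kitchen timer, 70 mm across, 53 mm high; bystander, not part of the job. Origin: centre of its underside.
- teaspoon: steel teaspoon, 130 x 27 x 11 mm; bystander, not part of the job. Origin: centre of its underside.
- salt_shaker: small salt shaker, 44 mm across, 90 mm high; bystander, not part of the job. Origin: centre of its underside.
Not all that is in view belongs to the job. What is shaped like the jar but purple is not meant.

How it is judged:
On the way, in this order (a step that is already met when the one before it is completed fails the run):
1. the closed jar stands fully down in the square pocket, its lid still screwed on (horizontal distance between jar and square_pocket below 0.003 m and z of jar in the frame of square_pocket below 0.003 m and angle between jar's own z axis and vertical below 0.06 rad and (angle between the x axis of jar and the x axis of holder, either way round below 0.15 rad or angle between the x axis of jar and the y axis of holder, either way round below 0.15 rad) and angle between the x axis of lid and the x axis of jar, either way round below 0.3 rad and z of lid in the frame of jar below 0.065 m), for 0.2 s.
2. the lid, still down on the jar, is turned about a quarter turn while the jar stands in the pocket (horizontal distance between jar and square_pocket below 0.003 m and z of jar in the frame of square_pocket below 0.003 m and angle between jar's own z axis and vertical below 0.06 rad and (angle between the x axis of jar and the x axis of holder, either way round below 0.15 rad or angle between the x axis of jar and the y axis of holder, either way round below 0.15 rad) and angle between the x axis of lid and the x axis of jar, either way round above 1.15 rad and z of lid in the frame of jar below 0.068 m), for 0.1 s.
At the end, for the whole second after the job is handed in: The fingers hold the lid at rest, level within 0.2 rad, its lower edge 4 to 65 mm above the jar's mouth and within 20 mm of its axis, not touching the jar; the untouched jar stands square in the square pocket, within 3 mm of its centre and floor, upright within 0.06 rad (horizontal distance between jar and square_pocket below 0.003 m and z of jar in the frame of square_pocket below 0.003 m and angle between jar's own z axis and vertical below 0.06 rad and (angle between the x axis of jar and the x axis of holder, either way round below 0.15 rad or angle between the x axis of jar and the y axis of holder, either way round below 0.15 rad) and z of lid in the frame of jar_mouth between 0.004 and 0.065 m and horizontal distance between lid and jar_mouth below 0.02 m and angle between lid's own z axis and vertical below 0.2 rad and contact force between lid and the fingers above 1 N and contact force between each of lid, the fingers and jar below 0.2 N and linear speed of lid below 0.03 m/s); the arm keeps its last pose, push and grip.
It fails at once if a bystander is pushed more than 30 mm (distance of any of measuring_cup, timer, teaspoon, salt_shaker from where it was at the start of the episode above 0.03 m).
It fails at once if the jar is tipped by more than 0.5 rad (angle between jar's own z axis and vertical above 0.5 rad).
It also fails if it takes over 59 s, if anything falls off the work surface, if the arm or the gripper's body presses on something with over 40 N, if the wrist force passes 120 N, or if a joint passes its speed limit or range.

## Robot

A 7-joint arm with a two-finger parallel gripper is mounted at the origin on a cart in front of the work surface, level with it; the furniture and walls round the work are solid. World frame = base frame: x ahead of the robot, y to its left, z up, the work surface at z = 0. Lengths are in m, angles in rad, forces in N, time in s.
With the tool pointing down it reaches from about 0.35 to 0.9 m from the base axis. Payload 8.1 kg.
Tool frame: the origin (TCP) lies between the finger pads; the fingertips stand ahead of it and the grasp point (between the pads) is the TCP (arm.nose_length is the z of the fingertips in the tool frame, in m); z points along the fingers, y is the line along which they close (so a half turn about z gives the same grasp; the last joint's range is limited). The gripper opens to 92 mm and grips with 3 to 60 N. Pads are 19 mm wide; open, the fingers measure 130 mm over their backs; the gripper's body (75 mm by 190 mm) begins 47 mm behind the grasp point.
Start: joints at [1.224, 0.434, 0.025, 1.573, -0.012, 1.134, -0.075], TCP at [0.151, -0.607, 0.246] pointing down, gripper open.
Joint ranges: [-2.62, 2.62], [-0.44, 2.09], [-1.27, 1.32], [0.08, 2.57], [-1.32, 4.46], [0.12, 2], [-2.74, 2.74]. Speed limits (rad/s): [2.22, 2.22, 3.01, 3.01, 3.14, 3.14, 3.14].

## Interface

Orientations are given as a rotation vector (axis times angle).
In Python, from cell import sensors, optics, arm gives the robot as it stands.
- The arm moves only by the tool arm_command, never from a script. Its argument "deltas" is one flat list of numbers, 7 for each row, row after row: the turn, a rotation vector about the world's x, y, z as a fraction of full scale, then the shift along the world's x, y, z as a fraction of full scale, then the finger opening in mm, from 0 to 91.8. In form: [wx, wy, wz, dx, dy, dz, fingers, wx, wy, wz, dx, dy, dz, fingers, ...]. A call has 1 to 20 rows; each row is the pose to reach, as a shift and turn from the pose commanded when the call began; what a row does not reach only later rows make up. Full scale, the value 1, is 1 m for a shift and 90 degrees for a turn. A row lasts 1/10 s, in which the tool goes at most 50 mm and 8.59 degrees, less where a joint would pass 70% of its speed; a pose out of reach is approached as far as the arm can. A call with a number of a shift or a turn outside -1 to 1 is refused whole. A call with a gripper value outside its range is refused whole. The fingers move at their own pace and stop on an object; "force" is the grip in N (left out, the last holds). Time passes only in rows, so rows that repeat a pose let the fingers close. It gives the time, the measured TCP pose, the force, the opening and the grip force at its end, in the units of the state.
- sensors.observe(): the state, without advancing time (a new reading comes with each control period).
- optics.get_image(name): name is "side" or "top"; returns the picture (400x640x3 uint8, blue, green, red); there is no depth.
- optics.calibration(name): a dict with "camera_matrix" (3x3 intrinsics, pixels), "D" ([k1, k2, p1, p2, k3] as OpenCV has them; the pictures are not rectified), "rvec" (rotation vector, rad) and "tvec" (3), from world to camera coordinates, as OpenCV has them. Camera axes: x right, y down, z forward; pixel columns grow to the right and rows downward; lengths in m; the calibration is good to about 2 mm. A picture is of the moment at which its call begins. calibration takes no time and is no camera call.
- arm.sign_off(): hands the job in; it is judged then, once.
The state is a dict: "clock": time; "joints": joint angles; "dq": joint speeds; "joint_efforts": joint torques, N m; "position": TCP position; "ee_rot": TCP orientation; "force": force on the tool from outside, world axes, zero at the start; "ft_torque": the same for the moment, N m; "width": opening from 0.0 (shut) to 1.0 (fully open); "gripper_force": force on a finger pad.
Only numpy, scipy, OpenCV 4.12 (cv2) and the standard library are available. Lean on these libraries where they do the work, as an engineer would, in place of code of your own. Each camera call takes 0.05 s, during which the arm holds its last target. There are 200 camera calls.

## Working session

There is one attempt and no reset: what is moved stays moved. The work goes in short steps, Python scripts to look and compute and a tool call to move; the robot and the scene stay as the last step left them, time stands still between calls to the robot, and variables do not carry over. Pictures are saved under pics/ and viewed, at most 10 in all, crops included, and the job is handed in when it is done.

Besides the shell and the picture viewer there is one more tool, called after "Call:" as name(argument=value, ...) on one line, values as JSON. arm_command: Moves the arm, as the interface text tells. Its arguments: {"type":"object","properties":{"deltas":{"type":"array","items":{"type":"number"}},"force":{"type":"number"}},"required":["deltas"]}

```bash
mkdir -p pics; ls; python3 - <<'E'
from cell import sensors,optics,arm
import cv2
s=sensors.observe(); print({k:s[k] for k in('clock','position','ee_rot','width','force')},arm.nose_length)
for n in('side','top'):
    cv2.imwrite(f'pics/{n}0.png',optics.get_image(n)); c=optics.calibration(n); print(n,c)
E
```

```text
pics
{'clock': 0.0, 'position': array([ 0.15070775, -0.60605219,  0.24495219]), 'ee_rot': array([-3.11675616e+00, -3.81642762e-01,  4.47715291e-04]), 'width': 1.0048645826576146, 'force': array([-0.23550506,  0.198648  , -0.76648142])} 0.019
side {'camera_matrix': array([[432.65464617,   0.        , 322.25732098],
       [  0.        , 432.65464617, 202.30184202],
       [  0.        ,   0.        ,   1.        ]]), 'D': array([0.03464477, 0.        , 0.        , 0.        , 0.        ]), 'rvec': array([ 2.08766556, -0.05963977,  0.05361873]), 'tvec': array([-0.57930223,  0.03916465,  1.25385348])}
top {'camera_matrix': array([[396.91615087,   0.        , 315.42664658],
       [  0.        , 396.91615087, 196.19673425],
       [  0.        ,   0.        ,   1.        ]]), 'D': array([-0.09768828,  0.        ,  0.        ,  0.        ,  0.        ]), 'rvec': array([ 2.08929361, -2.13810614,  0.21145436]), 'tvec': array([-0.07761438,  0.56021735,  0.96559513])}
```

View pics/top0.png

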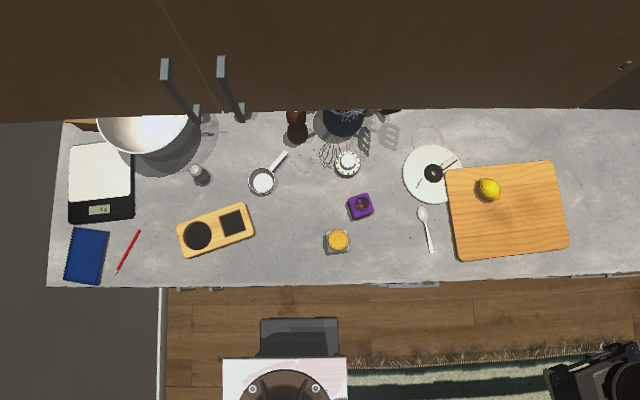

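View pics/side0.png

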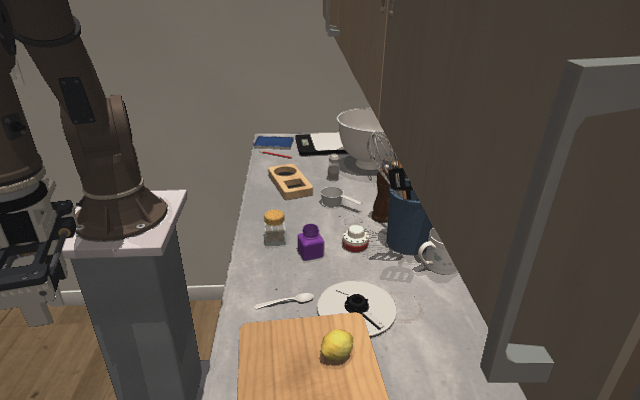

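The top view has two jar-shaped things: a glass jar with a gold lid at (338,241), and a purple one at (360,206). The glass one fits the description because the purple one is excluded. The holder is at about (216,230), with its square pocket at about (232,223). I'll confirm with a crop.

```bash
cat > h.py <<'E'
import cv2,numpy as np
from cell import sensors,optics,arm
def ray(n,uv,z):
    "pixels -> world xy at height z"
    c=optics.calibration(n);K,D=c['camera_matrix'],c['D'];R=cv2.Rodrigues(c['rvec'])[0];t=c['tvec']
    p=cv2.undistortPoints(np.array(uv,float).reshape(-1,1,2),K,D).reshape(-1,2)
    d=np.c_[p,np.ones(len(p))]@R; o=-R.T@t
    return (o+d*((z-o[2])/d[:,2])[:,None])[:,:2]
def proj(n,X):
    c=optics.calibration(n);return cv2.projectPoints(np.array(X,float).reshape(-1,3),c['rvec'],c['tvec'],c['camera_matrix'],c['D'])[0].reshape(-1,2)
E
python3 - <<'E'
from h import *
im=cv2.imread('pics/top0.png')
a=cv2.resize(im[190:270,170:265],None,fx=8,fy=7,interpolation=cv2.INTER_CUBIC)
a=cv2.resize(im[195:265,170:260],None,fx=4.4,fy=4.4,interpolation=cv2.INTER_CUBIC)
b=cv2.resize(im[190:260,310:380],None,fx=4.4,fy=4.4,interpolation=cv2.INTER_CUBIC)
cv2.imwrite('pics/c.png',np.hstack([a,b]))
print(ray('top',[[338,240]],.081),ray('top',[[232,223],[197,236]],.03))
# lid centroid by colour, pockets by darkness
hsv=cv2.cvtColor(im,cv2.COLOR_BGR2HSV)
roi=np.zeros(im.shape[:2],np.uint8);roi[225:258,322:355]=1
m=((hsv[...,1]>150)&(hsv[...,0]>12)&(hsv[...,0]<32)&(roi>0)).astype(np.uint8)
print('lid',cv2.minEnclosingCircle(cv2.findNonZero(m)),m.sum())
roi[:]=0;roi[195:265,170:260]=1
w=((hsv[...,1]>70)&(hsv[...,2]>90)&(roi>0)).astype(np.uint8)
c=max(cv2.findContours(w,0,2)[0],key=cv2.contourArea)
r=cv2.minAreaRect(c);print('holder',r,cv2.boxPoints(r))
E
```

```text
[[ 0.44200043 -0.14356925]] [[0.4971483  0.12986013]
 [0.46463644 0.22205213]]
lid ((337.8333435058594, 239.8333282470703), 10.069305419921875) 319
holder ((214.32464599609375, 229.49578857421875), (36.54792022705078, 75.92932891845703), 70.82099914550781) [[172.46376 224.70825]
 [244.17879 199.76392]
 [256.18555 234.28333]
 [184.4705  259.22766]]
```

View pics/c.png

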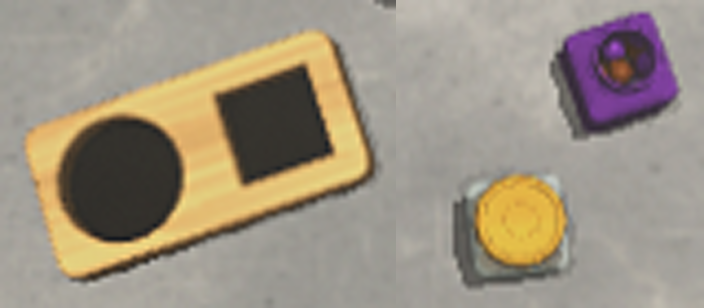

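```bash
python3 - <<'E'
from h import *
im=cv2.imread('pics/top0.png');g=cv2.cvtColor(im,6).astype(float);hsv=cv2.cvtColor(im,cv2.COLOR_BGR2HSV)
c=optics.calibration('top');R=cv2.Rodrigues(c['rvec'])[0];print('cam',-R.T@c['tvec'])
# pockets: upsample, dark inside holder bounds
x0,y0,s=165,190,8
u=cv2.resize(im[y0:y0+80,x0:x0+105],None,fx=s,fy=s,interpolation=cv2.INTER_CUBIC);ug=cv2.cvtColor(u,6)
m=(ug<105).astype(np.uint8)
P=lambda q:(np.asarray(q)+.5)/s-.5+[x0,y0]
for k in cv2.findContours(m,1,1)[0]:
    A=cv2.contourArea(k)
    if 14000<A<60000:
        M=cv2.moments(k);ce=P([M['m10']/M['m00'],M['m01']/M['m00']])
        w=ray('top',P(k[:,0]),.03).astype(np.float32)
        r=cv2.minAreaRect(w*1000);wm=w.mean(0)
        print('pocket',ce,A/64,'ctr',ray('top',ce,.03)[0],'rect',r)
w=((hsv[...,1]>70)&(hsv[...,2]>90)).astype(np.uint8)
u=cv2.resize(hsv[y0:y0+80,x0:x0+105],None,fx=s,fy=s,interpolation=cv2.INTER_LINEAR)
k=max(cv2.findContours(((u[...,1]>75)&(u[...,2]>110)).astype(np.uint8),0,1)[0],key=cv2.contourArea)
print('block',cv2.minAreaRect(ray('top',P(k[:,0]),.03).astype(np.float32)*1000))
# lid
x0,y0=320,222
u=cv2.resize(hsv[y0:y0+38,x0:x0+38],None,fx=s,fy=s,interpolation=cv2.INTER_LINEAR)
k=max(cv2.findContours(((u[...,1]>120)&(u[...,0]>10)&(u[...,0]<35)).astype(np.uint8),0,1)[0],key=cv2.contourArea)
print('lid',ray('top',P(k[:,0]),.081).astype(np.float32).min(0),ray('top',P(k[:,0]),.081).max(0))
(cx,cy)=ray('top',P(k[:,0]),.079).mean(0);e=cv2.fitEllipse(ray('top',P(k[:,0]),.081).astype(np.float32)*1000);print(e)
cx,cy=np.array(e[0])/1000
out=[]
for n,(a,b,d) in {'top':(312,212,50),'side':(248,200,50)}.items():
    i=cv2.imread(f'pics/{n}0.png');f=7.8
    v=cv2.resize(i[b:b+d,a:a+d],None,fx=f,fy=f,interpolation=cv2.INTER_CUBIC)
    for yaw,col in((0,(0,0,255)),(10,(0,255,0))):
        t=np.radians(yaw);q=np.array([[1,1],[-1,1],[-1,-1],[1,-1]])*.028@np.array([[np.cos(t),np.sin(t)],[-np.sin(t),np.cos(t)]])+[cx,cy]
        for z in(0.0,.046):
            pp=((proj(n,np.c_[q,np.full(4,z)])-[a,b]+.5)*f).astype(int);cv2.polylines(v,[pp],True,col,1)
    out.append(v)
cv2.imwrite('pics/d.png',np.hstack(out))
E
```

```text
cam [ 0.35308048 -0.09091314  1.05797466]
pocket [196.97211785 235.27494142] 626.859375 ctr [0.46654367 0.22218732] rect ((466.95330810546875, 222.18731689453125), (74.93403625488281, 75.07616424560547), 55.99025344848633)
pocket [231.85020925 222.88337504] 460.46875 ctr [0.49746488 0.13026207] rect ((497.58447265625, 130.29627990722656), (57.70476531982422, 58.24506378173828), 18.297513961791992)
block ((481.49066162109375, 176.578857421875), (97.50180053710938, 198.41346740722656), 18.3577880859375)
lid [ 0.41759786 -0.16843013] [ 0.46788685 -0.11782461]
((442.7396545410156, -142.81044006347656), (50.06144714355469, 50.21345520019531), 54.04039001464844)
```

View pics/d.png

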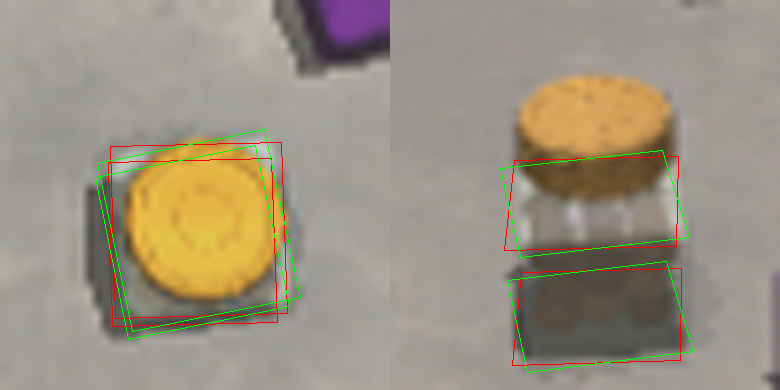

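The crops confirm the gold-lidded glass jar, at about (0.443, −0.143) with yaw of roughly 3°. The square pocket is at about (0.4974, 0.130) and the holder's yaw is about 18.4°. Next I'll move above the jar with the jaws along its x axis.

Call:
arm_command(deltas=[0,0,0.88,0.292,0.463,0,91.8,0,0,0.88,0.292,0.463,0,91.8,0,0,0.88,0.292,0.463,0,91.8,0,0,0.88,0.292,0.463,0,91.8,0,0,0.88,0.292,0.463,0,91.8,0,0,0.88,0.292,0.463,0,91.8,0,0,0.88,0.292,0.463,0,91.8,0,0,0.88,0.292,0.463,0,91.8,0,0,0.88,0.292,0.463,0,91.8,0,0,0.88,0.292,0.463,0,91.8,0,0,0.88,0.292,0.463,0,91.8,0,0,0.88,0.292,0.463,0,91.8,0,0,0.88,0.292,0.463,0,91.8,0,0,0.88,0.292,0.463,-0.05,91.8,0,0,0.88,0.292,0.463,-0.05,91.8], force=40)

```text
clock: 1.6
position: [0.4388, -0.1447, 0.1916]
ee_rot: [-2.157, -2.274, 0.007]
force: [-1.1, -0.8, -0.7]
width: 1.001
gripper_force: 0.0
```

```bash
python3 - <<'E'
from h import *
from scipy.spatial.transform import Rotation as Ro
s=sensors.observe();R=Ro.from_rotvec(s['ee_rot']).as_matrix();print(s['clock'],s['position'],s['joints'].round(2) if hasattr(s['joints'],'round') else s['joints'],'ydir',np.degrees(np.arctan2(R[1,1],R[0,1])),'z',R[:,2])
v=[optics.get_image('top')[185:265,290:390],optics.get_image('side')[180:260,220:320]]
cv2.imwrite('pics/e.png',np.hstack([cv2.resize(i,None,fx=3.9,fy=3.9,interpolation=cv2.INTER_CUBIC) for i in v]))
E
```

```text
1.6 [ 0.43878932 -0.14471526  0.19162273] [ 0.62  0.28 -0.51  1.99  0.17  0.92  0.08] ydir 3.0330697238633064 z [-0.00826413  0.00154545 -0.99996466]
```

View pics/e.png

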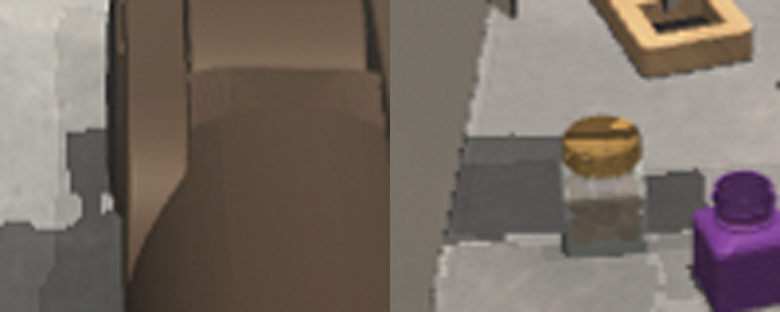

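The top view is blocked by the arm. The side view shows the jar still standing at about (245,222), unobstructed. Descending.

Call:
arm_command(deltas=[0,0,0,0,0.001,-0.04,91.8,0,0,0,0,0.001,-0.08,91.8,0,0,0,0,0.001,-0.12,91.8,0,0,0,0,0.001,-0.15,91.8,0,0,0,0,0.001,-0.153,91.8,0,0,0,0,0.001,-0.153,91.8,0,0,0,0,0.001,-0.153,91.8])

```text
clock: 2.4
position: [0.4444, -0.1432, 0.0448]
ee_rot: [2.158, 2.279, 0.002]
force: [-0.7, -0.4, -0.7]
width: 0.997
gripper_force: 0.0
```

Call:
arm_command(deltas=[0,0,0,0,0,0,40,0,0,0,0,0,0,40,0,0,0,0,0,0,40,0,0,0,0,0,0,40,0,0,0,0,0,0,40,0,0,0,0,0,0,40,0,0,0,0,0,0,40,0,0,0,0,0,0,40], force=40)

```text
clock: 3.2
position: [0.4429, -0.1425, 0.0429]
ee_rot: [2.159, 2.282, 0.0]
force: [-0.7, -0.4, 4.5]
width: 0.605
gripper_force: 39.7
```

Call:
arm_command(deltas=[0,0,0,0,0,0.03,40,0,0,0,0,0,0.07,40,0,0,0,0,0,0.1,40,0,0,0.03,0.008,0.04,0.1,40,0,0,0.06,0.016,0.08,0.1,40,0,0,0.09,0.024,0.12,0.1,40,0,0,0.12,0.032,0.16,0.1,40,0,0,0.15,0.04,0.2,0.1,40,0,0,0.17,0.048,0.24,0.1,40,0,0,0.17,0.054,0.273,0.08,40,0,0,0.17,0.054,0.273,0.05,40,0,0,0.17,0.054,0.273,0.05,40,0,0,0.17,0.054,0.273,0.05,40,0,0,0.17,0.054,0.273,0.05,40])

```text
clock: 4.6
position: [0.4973, 0.1297, 0.0936]
ee_rot: [1.838, 2.547, 0.0]
force: [0.2, 0.2, -3.1]
width: 0.61
gripper_force: 39.8
```

```bash
python3 - <<'E'
from h import *
from scipy.spatial.transform import Rotation as Ro
s=sensors.observe();R=Ro.from_rotvec(s['ee_rot']).as_matrix();print(s['clock'],s['position'],s['width'],s['force'],'ydir',np.degrees(np.arctan2(R[1,1],R[0,1])),'z',R[:,2])
a,b,w,h=245,140,100,75
im=optics.get_image('side');cv2.imwrite('pics/side_raw.png',im);f=7
v=cv2.resize(im[b:b+h,a:a+w],None,fx=f,fy=f,interpolation=cv2.INTER_CUBIC)
p=s['position'];t=np.radians(18.4);C=np.array([[1,1],[-1,1],[-1,-1],[1,-1]])*.028@np.array([[np.cos(t),np.sin(t)],[-np.sin(t),np.cos(t)]])
def dr(X,c):
    cv2.polylines(v,[((proj('side',X)-[a,b]+.5)*f).astype(int)],True,c,1)
for z in(p[2]-.043,p[2]+.003): dr(np.c_[C+p[:2],np.full(4,z)],(0,0,255))
q=C*29/28+[.4974,.130];dr(np.c_[q,np.full(4,.03)],(255,0,0))
hx=np.array([np.cos(t),np.sin(t)]);hy=np.array([-hx[1],hx[0]]);o=np.array([.4974,.13])+hy*.05
B=[o+i*.048*hx+j*.098*hy for i,j in((1,1),(-1,1),(-1,-1),(1,-1))];dr(np.c_[B,np.full(4,.03)],(0,255,0))
cv2.imwrite('pics/f.png',v)
E
```

```text
4.6 [0.49727232 0.12966244 0.09364457] 0.6100064416248453 [ 0.23850465  0.21233396 -3.1280495 ] ydir 18.382590685109285 z [ 7.58685776e-04 -2.23637959e-04 -9.99999687e-01]
```

View pics/f.png

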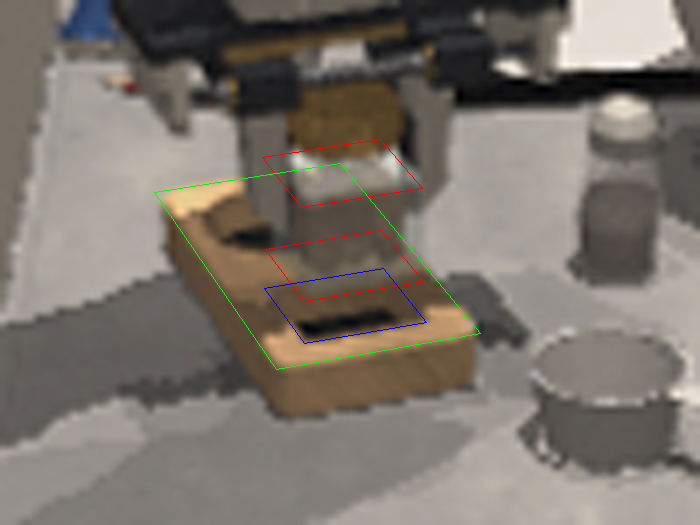

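The side view shows the jar over the square pocket, with overlays agreeing to about 2 mm. I'll lower it gently and watch the force.

Call:
arm_command(deltas=[0,0,0,0,0,-0.01,40,0,0,0,0,0,-0.018,40,0,0,0,0,0,-0.022,40,0,0,0,0,0,-0.025,40,0,0,0,0,0,-0.027,40,0,0,0,0,0,-0.027,40])

```text
clock: 5.25
position: [0.4969, 0.1307, 0.0655]
ee_rot: [-1.836, -2.549, -0.0]
force: [0.8, 0.6, -3.0]
width: 0.604
gripper_force: 39.7
```

Call:
arm_command(deltas=[0,0,0,0,0,-0.005,40,0,0,0,0,0,-0.009,40,0,0,0,0,0,-0.012,40,0,0,0,0,0,-0.014,40,0,0,0,0,0,-0.014,40])

```text
clock: 5.75
position: [0.4968, 0.1307, 0.0514]
ee_rot: [-1.836, -2.549, -0.0]
force: [1.3, 2.7, -5.4]
width: 0.606
gripper_force: 39.7
```

Call:
arm_command(deltas=[0,0,0,0,0.001,-0.001,40,0,0,0,0,0.001,-0.001,40,0,0,0,0,0.001,-0.001,80,0,0,0,0,0.001,-0.001,80,0,0,0,0,0.001,-0.001,80,0,0,0,0,0.001,-0.001,80,0,0,0,0,0.001,0.02,80,0,0,0,0,0.001,0.034,80,0,0,0,0,0.001,0.034,80,0,0,0,0,0.001,0.034,80])

```text
clock: 6.75
position: [0.4971, 0.1314, 0.0859]
ee_rot: [1.836, 2.548, 0.001]
force: [0.6, -0.2, 0.2]
width: 0.873
gripper_force: 0.0
```

```bash
python3 - <<'E'
from h import *
from scipy.spatial.transform import Rotation as Ro
s=sensors.observe();R=Ro.from_rotvec(s['ee_rot']).as_matrix();print(s['clock'],s['position'],s['width'],s['force'],s['joints'],'ydir',np.degrees(np.arctan2(R[1,1],R[0,1])),'z',R[:,2])
a,b,w,h=245,140,100,75
im=optics.get_image('side');f=7
v=cv2.resize(im[b:b+h,a:a+w],None,fx=f,fy=f,interpolation=cv2.INTER_CUBIC)
t=np.linspace(0,6.28,40)
for z,r in((.089,.026),(.070,.026)):
    X=np.c_[.4972+r*np.cos(t),.1305+r*np.sin(t),0*t+z]
    cv2.polylines(v,[((proj('side',X)-[a,b]+.5)*f).astype(int)],True,(0,0,255),1)
cv2.imwrite('pics/g.png',v)
E
```

```text
6.75 [0.49713358 0.13136379 0.08593368] 0.8726010945966951 [ 0.61232113 -0.18439081  0.22162363] [ 0.051528    0.52187515 -0.55740342  1.98093379  0.39947538  0.74631394
 -0.42229943] ydir 18.442456093825346 z [ 1.06510422e-03  9.27905817e-05 -9.99999428e-01]
```

View pics/g.png

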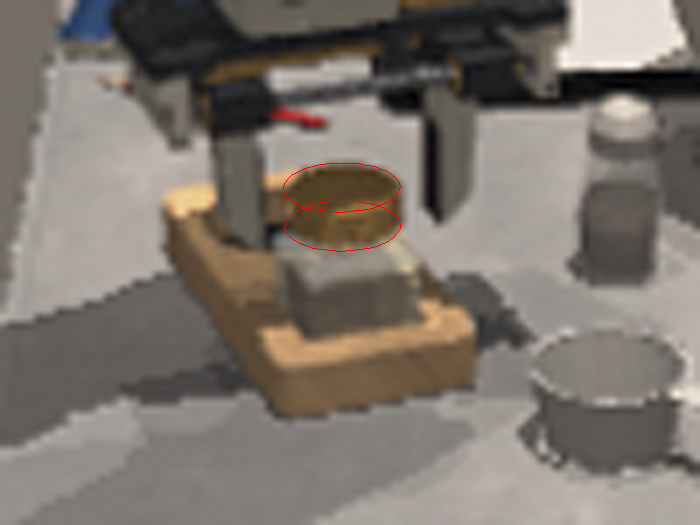

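The side view shows the jar standing in the square pocket, with the lid at (342,205) where the overlay predicts it. To be sure it is seated, I'll press lightly on the lid with closed fingers.

Call:
arm_command(deltas=[0,0,0,0,0,0.03,80,0,0,0,0,0,0.045,40,0,0,0,0,0,0.045,0,0,0,0,0,0,0.045,0,0,0,0,0,0,0.045,0,0,0,0,0,0,0.045,0,0,0,0,0,0,0.045,0,0,0,0,0,0,0.035,0,0,0,0,0,0,0.028,0,0,0,0,0,0,0.025,0,0,0,0,0,0,0.023,0,0,0,0,0,0,0.022,0,0,0,0,0,0,0.022,0], force=10)

```text
clock: 8.1
position: [0.4978, 0.1319, 0.1084]
ee_rot: [1.835, 2.548, 0.003]
force: [1.3, 0.4, 5.2]
width: 0.008
gripper_force: 2.3
```

Call:
arm_command(deltas=[0,0,0,0,0,-0.002,0,0,0,0,0,0,-0.004,0,0,0,0,0,0,-0.004,0,0,0,0,0,0,0,0,0,0,0,0,0,0.02,30,0,0,0,0,0,0.03,80,0,0,0,0,0,0.03,80,0,0,0,0,0,0.03,80,0,0,0,0,0,0.03,80,0,0,0,0,0,0.03,80])

```text
clock: 9.1
position: [0.4965, 0.1313, 0.137]
ee_rot: [-1.836, -2.549, 0.001]
force: [-0.1, -0.6, 0.8]
width: 0.476
gripper_force: 0.0
```

Call:
arm_command(deltas=[0,0,0,0,0,0,80,0,0,0,0,0,0,80,0,0,0,0,0,0,80,0,0,0,0,0,-0.02,80,0,0,0,0,0,-0.04,80,0,0,0,0,0,-0.052,80,0,0,0,0,0,-0.052,80,0,0,0,0,0,-0.052,30,0,0,0,0,0,-0.052,30,0,0,0,0,0,-0.052,30,0,0,0,0,0,-0.052,30,0,0,0,0,0,-0.052,30,0,0,0,0,0,-0.052,30,0,0,0,0,0,-0.052,30], force=50)

```text
clock: 10.5
position: [0.497, 0.1315, 0.0861]
ee_rot: [1.836, 2.549, 0.0]
force: [-1.2, -0.5, 5.5]
width: 0.561
gripper_force: 50.0
```

Call:
arm_command(deltas=[0,0,0.05,0,0,0,30,0,0,0.1,0,0,0,30,0,0,0.15,0,0,0,30,0,0,0.2,0,0,0,30,0,0,0.25,0,0,0,30,0,0,0.3,0,0,0,30,0,0,0.35,0,0,0,30,0,0,0.4,0,0,0,30,0,0,0.45,0,0,0,30,0,0,0.5,0,0,0,30,0,0,0.5,0,0,0,30,0,0,0.5,0,0,0,30])

```text
clock: 11.7
position: [0.4973, 0.132, 0.0864]
ee_rot: [0.72, 3.057, 0.002]
force: [-1.8, 0.0, 7.2]
width: 0.56
gripper_force: 50.0
```

```bash
python3 - <<'E'
from h import *
from scipy.spatial.transform import Rotation as Ro
s=sensors.observe();R=Ro.from_rotvec(s['ee_rot']).as_matrix();print(s['clock'],s['position'],s['width'],s['force'],s['ft_torque'],s['joints'],'ydir',np.degrees(np.arctan2(R[1,1],R[0,1])))
E
```

```text
11.7 [0.49734477 0.13195433 0.08636188] 0.5598960621723023 [-1.76596721  0.02803269  7.22122591] [0.05083264 0.10886057 0.08359663] [ 0.19065951  0.57864364 -0.76163113  1.96908571  0.54875017  0.80859513
  0.22607548] ydir 63.48470604890556
```

Call:
arm_command(deltas=[0,0,0.05,0,0,0,30,0,0,0.1,0,0,0,30,0,0,0.15,0,0,0,30,0,0,0.2,0,0,0,30,0,0,0.25,0,0,0,30,0,0,0.3,0,0,0,30,0,0,0.35,0,0,0,30,0,0,0.4,0,0,0,30,0,0,0.45,0,0,0,30,0,0,0.5,0,0,0,30,0,0,0.52,0,0,0,30,0,0,0.52,0,0,0,30,0,0,0.52,0,0,0,30])

```text
clock: 13.0
position: [0.4973, 0.1316, 0.0864]
ee_rot: [-0.552, 3.092, 0.0]
force: [-0.9, 0.2, 7.1]
width: 0.557
gripper_force: 50.0
```

```bash
python3 - <<'E'
from h import *
from scipy.spatial.transform import Rotation as Ro
s=sensors.observe();R=Ro.from_rotvec(s['ee_rot']).as_matrix();print(s['clock'],s['position'],s['width'],s['force'],s['ft_torque'],s['joints'],'ydir',np.degrees(np.arctan2(R[1,1],R[0,1])))
E
```

```text
13.0 [0.49731949 0.13164993 0.08635337] 0.5570434489575053 [-0.86707797  0.22345437  7.13908033] [-0.05142079  0.09666036  0.0718166 ] [ 0.31410724  0.65900839 -0.96220331  1.96005321  0.69922682  0.89628573
  0.9071398 ] ydir 110.25963615429076
```

Call:
arm_command(deltas=[0,0,0,0,0,0.001,30,0,0,0,0,0,0.002,30,0,0,0,0,0,0.003,30,0,0,0,0,0,0.003,30])

```text
clock: 13.4
position: [0.4968, 0.1314, 0.0888]
ee_rot: [0.553, -3.093, -0.0]
force: [0.8, 0.3, 0.1]
width: 0.563
gripper_force: 50.0
```

Call:
arm_command(deltas=[0,0,0,0,0,0.004,30,0,0,0,0,0,0.009,30,0,0,0,0,0,0.014,30,0,0,0,0,0,0.02,30,0,0,0,0,0,0.028,30,0,0,0,0,0,0.036,30,0,0,0,0,0,0.044,30,0,0,0,0,0,0.044,30,0,0,0,0,0,0.044,30,0,0,0,0,0,0.044,30,0,0,0,0,0,0.044,30,0,0,0,0,0,0.044,30])

```text
clock: 14.6
position: [0.4967, 0.1314, 0.1325]
ee_rot: [0.553, -3.092, -0.0]
force: [-0.8, -0.6, -0.9]
width: 0.562
gripper_force: 50.0
```

```bash
python3 - <<'E'
from h import *
s=sensors.observe();print(s['clock'],s['position'],s['width'],s['force'],s['dq'])
a,b,w,h=245,140,100,75
cv2.imwrite('pics/i.png',cv2.resize(optics.get_image('side')[b:b+h,a:a+w],None,fx=7,fy=7,interpolation=cv2.INTER_CUBIC))
E
```

```text
14.6 [0.49667325 0.13142285 0.13245819] 0.5623939219767523 [-0.77685116 -0.61984613 -0.92691702] [ 0.00092847  0.0001448  -0.00212994 -0.00168865 -0.00079909 -0.00023057
  0.00045225]
```

View pics/i.png

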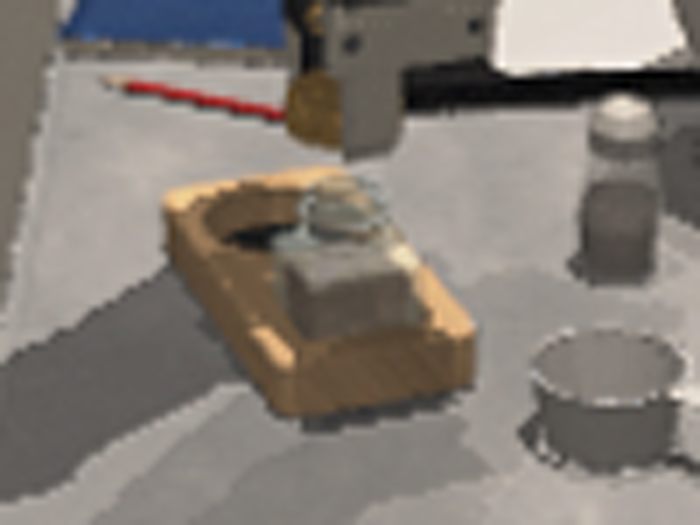

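The jar stands open in the pocket, with its mouth at about (340,195). The gripper holds the lid at about (315,110), level and clear above it.

```bash
python3 -c "
from cell import arm; print(arm.sign_off())"
```

```text
the job is handed in; nothing more can be done
None
```

The jar stands open in the square pocket, its lid unscrewed and held level about 3 cm above the mouth; I handed the job in at about 15 s on the robot's clock, and the hand-in returned no verdict.

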